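Lift the deep rinse basket off its swing cradle

TASK

Two swinging rinse baskets of 3D prints hang by their side pins in open-topped forks. Take the deep basket by its wooden handle bar, lift it straight up clear of its forks without letting it swing over or catch, and set it gently down, standing flat inside the square drying tray, then let go. Leave the shallow basket hanging where it is.

Things in the scene. Friction and masses are not known exactly. Their poses are not given: they have to be found in the camera images.
- deep_basket: Deep steel rinse basket, loose: open box 70 (x) by 90 (y) by 75 mm tall. It hangs upright and swings on two 8 mm pins along its y axis, 58 mm above its underside, reaching to y = +-76 mm. Black arms at y = +-46 mm carry a fixed wooden handle bar along y, 14 by 14 mm thick, 88 mm long, bar centre 115 mm straight above the origin. 0.2 to 0.45 kg. Origin: centre of the underside.
- shallow_basket: Shallow basket, loose, to be left alone: same make, length and width, but only 40 mm tall; pins 28 mm, bar centre 80 mm above its underside. It hangs in a cradle like the deep one's, at the same place and yaw as this basket. Origin: centre of the underside, 55 mm above the table; its bar's top is 142 mm above the table.
- deep_cradle: Fixed cradle of the deep basket: black base 110 (x) by 150 (y) by 8 mm, two posts at y = +-60 mm, 40 (x) by 20 (y) mm, with black forks. Fork slots open upward, 12 mm wide, floor 79 mm and tips 97 mm above the table. The hanging basket lies centred in it, same yaw, underside 25 mm above the table; it is free after rising 18 mm. Origin: centre of the base's underside, on the table.
- tray: Fixed drying tray: square, aluminium with a black mat, 166 by 166 mm outside, 154 by 154 mm inside, rim 14 mm and inner floor 6 mm above the table; axes along its sides. Origin: centre of its underside, on the table.
Things that resemble listed ones, but are neither listed nor needed, are in the scene too. What is meant by the tray is not turquoise, and is the larger of those in its own colour.

How it is judged:
By the outcome, as a careful person would: the job done as asked, in the order asked, and still so for the second after the job is handed in, with the robot touching nothing.
It also fails if it takes over 48 s, if anything falls off the work surface, if the arm or the gripper's body presses on something with over 40 N, if the wrist force passes 120 N, or if a joint passes its speed limit or range.

ROBOT

A 6-joint arm with a two-finger parallel gripper is mounted at the origin on the work surface. World frame = base frame: x ahead of the robot, y to its left, z up, the work surface at z = 0. Lengths are in m, angles in rad, forces in N, time in s.
With the tool pointing down it reaches from about 0.4 to 0.925 m from the base axis. Payload 3.4 kg.
Tool frame: the origin (TCP) lies at the very end of the fingers, on their centre line; the grasp point (between the pads) lies behind it (bot.grip_point_offset is the z of the grasp point in the tool frame, in m); z points along the fingers, y is the direction in which the jaws open and shut (so a half turn about z gives the same grasp; the last joint's range is limited). The gripper opens to 85 mm and grips with 20 to 120 N. Pads are 22 mm wide; open, the fingers measure 114 mm over their backs; the gripper's body (76 mm by 85 mm) begins 54 mm behind the grasp point. The pads swing forward as they close: fully open they stand 13 mm farther back than shut.
Start: joints at [1.268, 0.307, 1.506, -0, 1.328, -0.073], TCP at [0.13, 0.56, 0.231] pointing down, gripper open.
Joint ranges: [-3.12, 3.12], [-1.05, 2.28], [0.14, 2.33], [-1.42, 4.57], [0.1, 2.73], [-2.68, 2.68]. Speed limits (rad/s): [2.57, 2.57, 3.14, 3.14, 3.14, 3.14].

INTERFACE

Orientations are given as a rotation vector (axis times angle).
In Python, from cell import bot, hand, viewer gives the robot as it stands. Calls block until the motion is done:
- bot.move_to(position, orientation): joint-space move of the TCP to a pose.
- bot.line_to(position, frame=None, rate=0.15, max_force=None): straight line of the TCP; frame=None keeps the orientation; rate is the mean speed in m/s. With max_force (N) it stops when the force on the tool has changed by that much, and returns True; else False.
- bot.move_joints(angles): joint-space move.
- hand.let_go() and hand.close(newtons=None): open the fingers fully, or close them until they stop; newtons is the grip in N (None keeps the last).
- bot.hold(seconds).
- bot.ik(position, orientation): joint angles nearest the present ones, or None.
- bot.state(): the state.
- viewer.snapshot(name): name is "scene" or "top"; returns a dict with "color" (400x640x3 uint8, red, green, blue), "fx", "fy", "cx", "cy" (pixels), "extrinsics" (4x4, takes a point from camera to world coordinates). Camera axes: x right, y up, looking along -z (the intrinsics and any distortion apply to the point x, -y, -z); pixel columns grow to the right and rows downward; lengths in m; the calibration is good to about 2 mm. A picture is of the moment at which its call begins. There is no depth.
A pose or a line that the arm cannot do raises bot.Unreachable and nothing moves.
- bot.hand_in(): hands the job in, once; it reports no verdict.
Trained networks look in a picture, given as the dict that the camera call returned (one of the last four; its "shot" number tells which), for a name from the list of things; names that differ only in an ending like _2 or _b are one class to them, and where a whole thing is asked for, a point or a joint stands for the part that bears it (a point fixed in the world has none). Each returns a list of dicts, best first, with "confidence" (0 to 1); they miss things now and then, are a little off and sometimes report something else, mostly with a low value. They report only what shows in the picture. A call takes as long as a camera call. They do not tell look-alikes from the thing itself.
- viewer.find_in(thing, picture): "uv" ([column, row] in pixels, amid what is visible of it).
- viewer.trace(thing, picture): "pixels" (400x640 bool, what is visible of it) and "uv" ([column, row] in pixels, amid what is visible of it).
The state is a dict: "time_s": time; "joint_positions": joint angles; "joint_velocities": joint speeds; "joint_efforts": joint torques, N m; "position": TCP position; "ee_rot": TCP orientation; "force": force on the tool from outside, world axes, zero at the start; "moment": the same for the moment, N m; "width": opening from 0.0 (shut) to 1.0 (fully open).
Only numpy, scipy, OpenCV 4.12 (cv2) and the standard library are available. Lean on these libraries where they do the work, as an engineer would, in place of code of your own. Each camera call takes 0.05 s, during which the arm holds its last target.

## Working session

There is one attempt and no reset: what is moved stays moved. The work goes in short steps, each a Python script; the robot and the scene stay as the last script left them, time stands still between calls to the robot, and variables do not carry over. Pictures are saved under pics/ and viewed, and the job is handed in when it is done.

```bash
ls; mkdir -p pics
python3 - <<'E'
from cell import bot,hand,viewer
import cv2,pickle,numpy as np
print(bot.state()); print(bot.grip_point_offset)
for n in("scene","top"):
    p=viewer.snapshot(n); cv2.imwrite(f"pics/{n}0.png",p["color"][:,:,::-1])
    print(n,{k:v for k,v in p.items() if k!="color"})
    r={}
    for t in("deep_basket","shallow_basket","deep_cradle","tray"):
        o=viewer.trace(t,p); r[t]=o
        print(t,[(d["confidence"],d["uv"],int(d["pixels"].sum())) for d in o])
    pickle.dump((p,r),open(f"{n}0.pkl","wb"))
E
```

```text
pics
{'time_s': 0.0, 'joint_positions': array([ 1.26849152e+00,  3.07576664e-01,  1.50771329e+00, -7.89188913e-06,
        1.32835852e+00, -7.34862641e-02]), 'joint_velocities': array([ 0.00022297, -0.00053815, -0.00062742, -0.00084424, -0.00028996,
        0.00028407]), 'joint_efforts': array([ 1.06567297e-04, -4.57555890e+01, -2.51920170e+01, -1.80328257e-04,
        1.31031490e-02, -2.19749211e-05]), 'position': array([0.13023371, 0.55933231, 0.23036387]), 'ee_rot': array([-0.35859759, -3.12067889,  0.0031743 ]), 'force': array([ 0.66492157, -0.94326295,  0.48834743]), 'moment': array([ 0.02256862, -0.01600178,  0.00923726]), 'width': 1.0037417234933412}
-0.0187
scene {'fx': 469.1915418886228, 'fy': 469.1915418886228, 'cx': 315.90002199590725, 'cy': 191.41553676463806, 'extrinsics': array([[ 2.71236255e-01, -6.52017299e-01,  7.08028485e-01,
         1.46887062e+00],
       [ 9.62512795e-01,  1.83830143e-01, -1.99438208e-01,
        -3.89976415e-01],
       [-1.19815641e-04,  7.35581348e-01,  6.77436393e-01,
         1.01374975e+00],
       [ 0.00000000e+00,  0.00000000e+00,  0.000
[... 211 characters left out ...]
2534), (0.72, [197.3, 264.3], 3090), (0.62, [276.2, 182.4], 849)]
top {'fx': 468.76354661712145, 'fy': 468.76354661712145, 'cx': 318.8888949019206, 'cy': 197.18237659552935, 'extrinsics': array([[-0.10071081,  0.97367477, -0.2044866 ,  0.20280485],
       [-0.99490793, -0.09774527,  0.02457806, -0.09036005],
       [ 0.00394344,  0.20592062,  0.97856075,  1.42152079],
       [ 0.        ,  0.        ,  0.        ,  1.        ]]), 'shot': 2}
deep_basket [(0.68, [194.0, 170.3], 1099)]
shallow_basket [(0.87, [273.7, 169.0], 830)]
deep_cradle [(0.68, [210.3, 180.8], 894), (0.19, [193.9, 171.8], 1066)]
tray [(0.84, [355.9, 188.5], 2851), (0.67, [428.2, 155.2], 2853), (0.55, [350.0, 250.7], 1297)]
```

View pics/scene0.png

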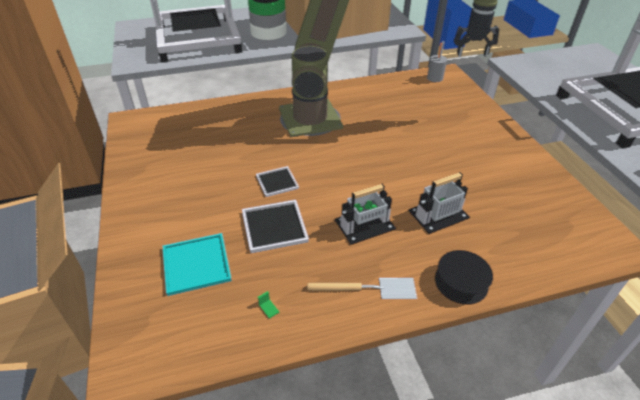

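View pics/top0.png

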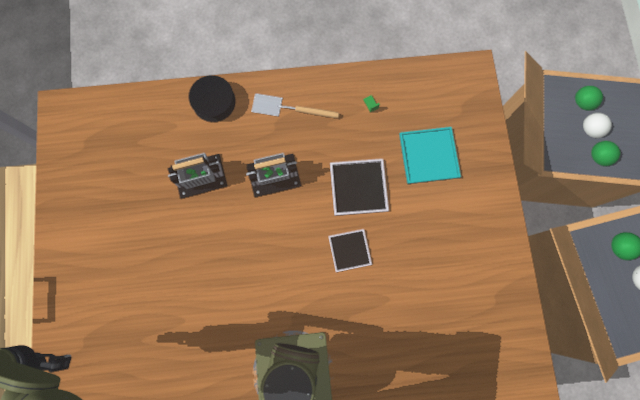

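Run:
```python
import cv2
a=cv2.imread('pics/top0.png')[120:290,150:490];cv2.imwrite('pics/top0c.png',cv2.resize(a,None,fx=2.3,fy=2.3,interpolation=2))
a=cv2.imread('pics/scene0.png')[130:320,150:500];cv2.imwrite('pics/scene0c.png',cv2.resize(a,None,fx=2.2,fy=2.2,interpolation=2))
```

```text
(no output)
```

View pics/top0c.png

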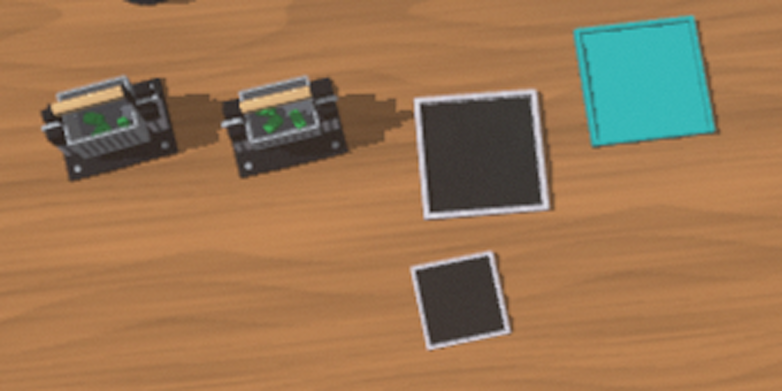

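View pics/scene0c.png

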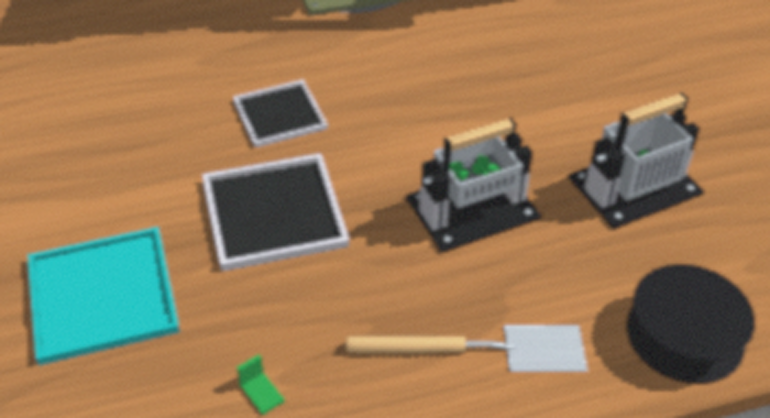

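Candidates:
- **Baskets:** the basket at scene (445,199) / top (194,170) has tall walls and hangs close to its base, so it is the deep one. The one at scene (365,204) / top (274,169) is low-walled with open space beneath, so it is the shallow one.
- **Trays:** aluminium with black mat at scene (274,226) / top (356,188) is the larger and so the target. The one at (276,182) / (350,251) is the smaller look-alike, and (197,264) / (428,155) is turquoise.

The crops above confirm this. Next I fit the poses.

```bash
cat > h.py <<'E'
import numpy as np,cv2,pickle
from scipy.optimize import minimize
def proj(p,P):
    E=p["extrinsics"]; c=(np.asarray(P)-E[:3,3])@E[:3,:3]
    return np.c_[p["cx"]+p["fx"]*c[:,0]/-c[:,2], p["cy"]-p["fy"]*c[:,1]/-c[:,2]]
def box(sx,sy,z0,z1):
    return np.array([[a*sx/2,b*sy/2,z] for a in(-1,1) for b in(-1,1) for z in(z0,z1)])
def place(B,x,y,t):
    c,s=np.cos(t),np.sin(t); return B@np.array([[c,s,0],[-s,c,0],[0,0,1]])+[x,y,0]
def sil(p,P,S=8):
    m=np.zeros((400*S,640*S),np.uint8)
    h=cv2.convexHull(((proj(p,P)+.5)*S-.5).astype(np.float32)).round().astype(int)
    cv2.fillConvexPoly(m,h,1); return m
def fit(views,B,x0,S=4):
    # views: (pic, mask)
    def cost(v):
        t=0
        for p,m in views:
            r,c=np.where(m); r0,r1,c0,c1=r.min()-8,r.max()+9,c.min()-8,c.max()+9
            uv=((proj(p,place(B,*v))+.5-[c0,r0])*S-.5)
            a=np.zeros(((r1-r0)*S,(c1-c0)*S),np.uint8)
            cv2.fillConvexPoly(a,cv2.convexHull((uv*16).round().astype(np.int32)),255,shift=4)
            a=cv2.resize(a,(c1-c0,r1-r0),interpolation=cv2.INTER_AREA)/255.
            t+=np.abs(a-m[r0:r1,c0:c1]).sum()/m.sum()
        return t
    best=None
    for dt in(-.15,0,.15):
        s=np.array([[0,0,dt],[.01,0,dt],[0,.01,dt],[0,0,dt+.12]])+x0
        r=minimize(cost,s[0],method="Nelder-Mead",options=dict(initial_simplex=s,xatol=1e-5,fatol=1e-5,maxiter=400))
        if best is None or r.fun<best.fun: best=r
    return best
def ray(p,uv,z):
    E=p["extrinsics"]; d=E[:3,:3]@[(uv[0]-p["cx"])/p["fx"],-(uv[1]-p["cy"])/p["fy"],-1]; o=E[:3,3]
    return o+d*(z-o[2])/d[2]
def barmask(p,uv,w=28):
    im=p["color"]; hsv=cv2.cvtColor(im,cv2.COLOR_RGB2HSV)
    m=np.zeros(im.shape[:2],bool); r,c=int(uv[1]),int(uv[0]); return hsv,(slice(r-w,r+w),slice(c-w,c+w))
E
python3 - <<'E'
from h import *
V={n:pickle.load(open(n+"0.pkl","rb")) for n in("scene","top")}
for n,(p,r) in V.items():
    print(n,"tray",ray(p,r["tray"][0]["uv"],.01),"deep",ray(p,r["deep_basket"][0]["uv"],.08),"sh",ray(p,r["shallow_basket"][0]["uv"],.08))
    f=fit([(p,r["tray"][0]["pixels"])],box(.166,.166,0,.014),[*ray(p,r["tray"][0]["uv"],.01)[:2],0]); print(f.x,f.fun)
f=fit([(p,r["tray"][0]["pixels"]) for p,r in V.values()],box(.166,.166,0,.014),f.x); print("tray",f.x,f.fun)
outs=[]
for n,(p,r) in V.items():
    for t in("deep_basket","shallow_basket"):
        u,v=map(int,r[t][0]["uv"]); 
        c=p["color"][v-35:v+35,u-45:u+45]; m=r[t][0]["pixels"][v-35:v+35,u-45:u+45]
        hsv=cv2.cvtColor(c,cv2.COLOR_RGB2HSV); H,S,W=cv2.split(hsv)
        b=(H>8)&(H<24)&(S>70)&(W>175)
        o=c[:,:,::-1].copy(); k=o.copy(); k[b]=(255,0,255); q=o.copy(); q[m]=(255,255,0)
        outs.append(cv2.resize(np.hstack([o,k,q]),None,fx=2.9,fy=2.1 if 0 else 2.9,interpolation=0))
        cv2.imwrite(f"pics/seg_{n}_{t}.png",outs[-1])
cv2.imwrite("pics/seg.png",cv2.resize(np.vstack(outs),(580,600)))
E
```

```text
scene tray [ 0.53023106 -0.251387    0.01      ] deep [0.62390261 0.23490012 0.08      ] sh [0.58087136 0.00737765 0.08      ]
[ 0.52374851 -0.25388236 -0.00811665] 0.030787563644242226
top tray [ 0.51361972 -0.24237286  0.01      ] deep [0.60084646 0.23522174 0.08      ] sh [5.81339904e-01 4.86692465e-04 8.00000000e-02]
[ 0.51885449 -0.25011602 -0.02279399] 0.027731583689245602
tray [ 0.52061927 -0.25201618 -0.02638142] 0.10426922975937644
```

View pics/seg.png

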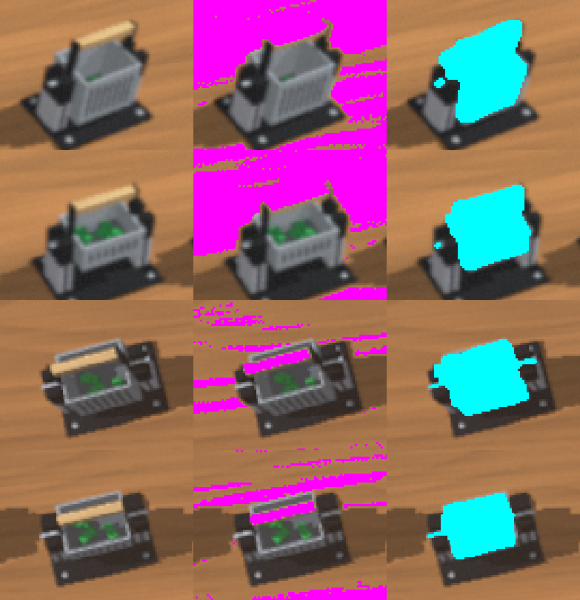

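The networks' masks sit a few pixels off, so I'll segment the bar and the tray by colour inside those regions.

```bash
cat > fitall.py <<'E'
from h import *
V={n:pickle.load(open(n+"0.pkl","rb")) for n in("scene","top")}
def barm(p,uv):
    m=np.zeros((400,640),np.uint8); u,v=map(int,uv)
    c=p["color"].astype(int)
    b=(c[:,:,0]>212)&(c[:,:,1]>155)&(c[:,:,0]-c[:,:,2]>35)
    m[v-30:v+10,u-32:u+32]=b[v-30:v+10,u-32:u+32]
    k,l,s,_=cv2.connectedComponentsWithStats(m,connectivity=8)
    return l==1+np.argmax(s[1:,4])
def traym(p,mm):
    n=cv2.dilate(mm.astype(np.uint8),np.ones((9,9)))>0
    hsv=cv2.cvtColor(p["color"],cv2.COLOR_RGB2HSV)
    m=(n&(hsv[:,:,1]<75)).astype(np.uint8)   # grey = rim + mat
    m=cv2.morphologyEx(m,cv2.MORPH_OPEN,np.ones((3,3)))
    k,l,s,_=cv2.connectedComponentsWithStats(m); m=(l==1+np.argmax(s[1:,4]))
    h=np.zeros((400,640),np.uint8); cs,_=cv2.findContours(m.astype(np.uint8),0,1); cv2.fillPoly(h,cs,1); return h>0
if __name__=="__main__":
    vis=[]
    for t,zc in(("deep_basket",.14),("shallow_basket",.135)):
        vs=[]
        for n,(p,r) in V.items():
            m=barm(p,r[t][0]["uv"]); vs.append((p,m))
            q=p["color"][:,:,::-1].copy(); q[m]=(255,0,255); ys,xs=np.where(m); y,x=int(ys.mean()),int(xs.mean())
            vis.append(np.hstack([cv2.resize(a[y-25:y+25,x-32:x+32],None,fx=3,fy=3,interpolation=0) for a in(p["color"][:,:,::-1],q)]))
            g=[*ray(p,[xs.mean(),ys.mean()],zc+.003)[:2],-.1]
            f=fit([vs[-1]],box(.014,.088,zc-.007,zc+.007),g); print(t,n,m.sum(),f.x,f.fun)
        f=fit(vs,box(.014,.088,zc-.007,zc+.007),f.x); print(t,"both",f.x,f.fun)
    vs=[]
    for n,(p,r) in V.items():
        m=traym(p,r["tray"][0]["pixels"]); vs.append((p,m))
        f=fit([vs[-1]],box(.166,.166,0,.014),[.521,-.252,-.02]); print("tray",n,m.sum(),f.x,f.fun)
    f=fit(vs,box(.166,.166,0,.014),f.x); print("tray both",f.x,f.fun)
    cv2.imwrite("pics/seg2.png",np.vstack(vis))
E
python3 fitall.py
```

```text
deep_basket scene 87 [0.60250593 0.2423553  0.35172224] 1.230020283975659
deep_basket top 93 [0.60651729 0.23851957 0.09469206] 1.2724014336917562
deep_basket both [0.60545638 0.24110772 0.29189699] 2.606498142453125
shallow_basket scene 96 [0.58098109 0.009716   0.32962443] 1.2540032679738562
shallow_basket top 90 [0.587028   0.00877812 0.19949566] 1.216078431372549
shallow_basket both [0.58564016 0.00796619 0.22849584] 2.5448720043572983
tray scene 2652 [ 0.52138291 -0.25170984 -0.01378459] 0.0365096264750244
tray top 2929 [ 0.52019858 -0.25178003 -0.02220577] 0.021361771065544686
tray both [ 0.52081183 -0.25188191 -0.02158823] 0.0599859501796462
```

View pics/seg2.png

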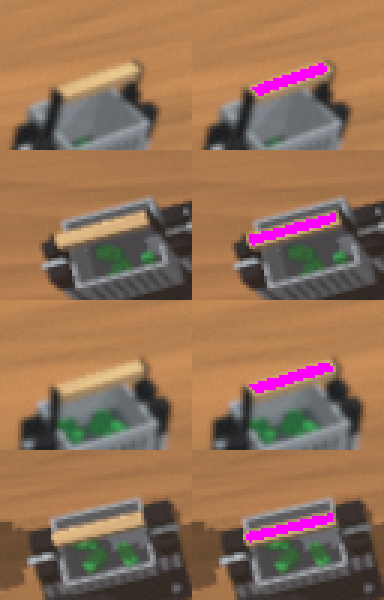

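```bash
cat > pca.py <<'E'
from fitall import *
for t,zt in(("deep_basket",.147),("shallow_basket",.142)):
    for n,(p,r) in V.items():
        im=p["color"].astype(float); m=barm(p,r[t][0]["uv"])
        ys,xs=np.where(cv2.dilate(m.astype(np.uint8),np.ones((5,7)))>0)
        w=np.clip(im[ys,xs,0]-190,0,None)*(im[ys,xs,1]>140)
        ys2,xs2=np.where(m)
        for (X,Y,W) in((xs2,ys2,np.ones(len(xs2))),(xs,ys,w)):
            P=np.array([ray(p,(a,b),zt)[:2] for a,b in zip(X,Y)]); c=np.average(P,0,W)
            l,v=np.linalg.eigh(np.cov(P.T,aweights=W)); d=v[:,1]*np.sign(v[1,1])
            s=(P-c)@d
            print(t,n,c.round(4),"yaw",np.arctan2(-d[0],d[1]).round(3),"len",np.ptp(s).round(4),"sd",np.sqrt(l).round(4))
E
python3 pca.py
cat > ov.py <<'E'
from fitall import *
import sys
def ov(p,ents,c,w,out,S=6):
    x0,y0=c[0]-w//2,c[1]-int(w*.4); im=cv2.resize(p["color"][y0:y0+int(w*.8),x0:x0+w,::-1],None,fx=S,fy=S,interpolation=2)
    for B,pose,col in ents:
        q=((proj(p,place(B,*pose))-[x0,y0]+.5)*S).round().astype(int)
        for i in range(8):
            for j in range(i):
                if bin(i^j).count("1")==1: cv2.line(im,tuple(map(int,q[i])),tuple(map(int,q[j])),col,1)
    cv2.imwrite(out,im)
E
```

```text
deep_basket scene [0.6094 0.2365] yaw 0.173 len 0.0798 sd [0.0037 0.0236]
deep_basket scene [0.6084 0.2369] yaw 0.168 len 0.1056 sd [0.0048 0.0229]
deep_basket top [0.6046 0.238 ] yaw 0.177 len 0.0816 sd [0.0027 0.0242]
deep_basket top [0.6043 0.2385] yaw 0.169 len 0.1003 sd [0.003  0.0241]
shallow_basket scene [0.5887 0.0066] yaw 0.131 len 0.0799 sd [0.0039 0.0235]
shallow_basket scene [0.5869 0.006 ] yaw 0.1 len 0.1028 sd [0.0055 0.0233]
shallow_basket top [0.5845 0.0078] yaw 0.143 len 0.0821 sd [0.0026 0.0243]
shallow_basket top [0.584  0.0094] yaw 0.139 len 0.1012 sd [0.0029 0.0243]
```

```bash
cat > o1.py <<'E'
from ov import *
d=(.6065,.2378,.172); 
for n,c in(("scene",(438,203)),("top",(196,176))):
    ov(V[n][0],[(box(.014,.088,.133,.147),d,(255,0,255)),(box(.11,.15,0,.008),d,(0,255,255)),(box(.07,.09,.025,.1),d,(0,255,0))],c,80,f"pics/o_{n}.png")
a=[cv2.imread(f"pics/o_{n}.png") for n in("scene","top")]
cv2.imwrite("pics/o1.png",cv2.resize(np.hstack(a),(800,320)))
E
python3 o1.py
```

```text
(no output)
```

View pics/o1.png

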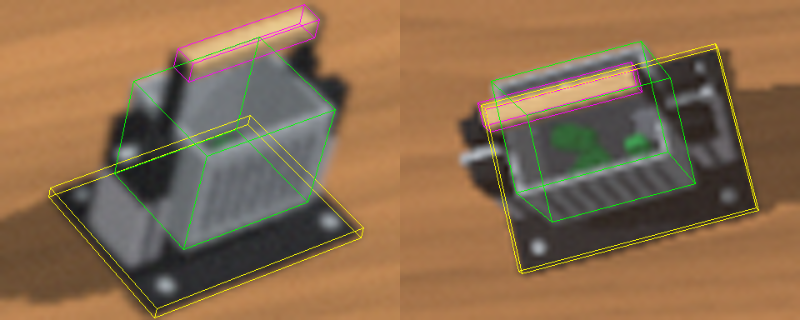

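The overlays match the bar and the base plate in both views to about 1 px. Next I check IK and approach.

```bash
cat > cfg.py <<'E'
import numpy as np
from scipy.spatial.transform import Rotation as Rn
def rot(th):
    y=np.array([np.cos(th),np.sin(th),0]); z=np.array([0,0,-1.]); return Rn.from_matrix(np.c_[np.cross(y,z),y,z]).as_rotvec()
D=np.array([.6065,.2378]); TH=.172; T=np.array([.5208,-.2519]); TT=-.0216
E
python3 - <<'E'
from cfg import *
from cell import bot,hand,viewer
for f in(0,np.pi):
    for nm,xy,th,z in(("pre",D,TH,.24),("g",D,TH,.1213),("up",D,TH,.36),("pt",T,TT,.36),("p",T,TT,.1023)):
        q=bot.ik([*xy,z],rot(th+f)); print(f,nm,None if q is None else np.round(q,2))
E
```

```text
0 pre [ 0.31  0.41  1.32 -0.    1.41  0.14]
0 g [ 0.31  0.5   1.48 -0.    1.16  0.14]
0 up [ 0.31  0.35  1.12 -0.    1.67  0.14]
0 pt [-0.52  0.24  1.28 -0.    1.62 -0.5 ]
0 p [-0.52  0.44  1.67 -0.    1.04 -0.5 ]
3.141592653589793 pre None
3.141592653589793 g None
3.141592653589793 up None
3.141592653589793 pt [-0.52  0.24  1.28 -0.    1.62  2.64]
3.141592653589793 p [-0.52  0.44  1.67 -0.    1.04  2.64]
```

Run:
```python
from cfg import *
from cell import bot,hand,viewer
import cv2
R=rot(TH)
bot.move_to([*D,.24],R)
print(bot.line_to([*D,.1213],rate=.08,max_force=6)); s=bot.state(); print(s["time_s"],s["position"],s["force"])
ims=[]
for n,(u,v) in(("scene",(440,185)),("top",(196,165))):
    p=viewer.snapshot(n); ims.append(cv2.resize(p["color"][v-50:v+50,u-66:u+66,::-1],None,fx=3,fy=3,interpolation=2))
cv2.imwrite("pics/g1.png",np.hstack(ims))
```

```text
False
4.2 [0.60694197 0.23797066 0.12195719] [ 0.12519541 -0.42501038  0.85628033]
```

View pics/g1.png

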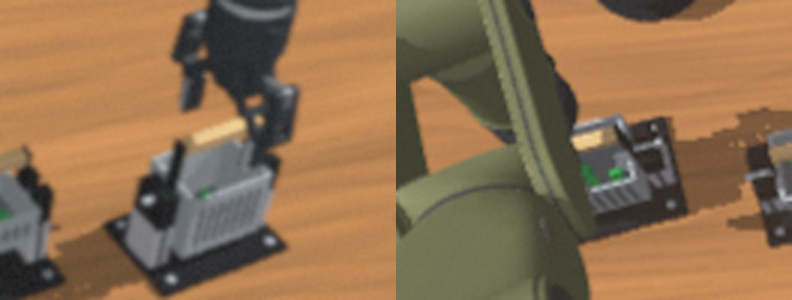

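Before closing I check where the open fingers should appear against where they do.

Run:
```python
from cfg import *
from h import *
import pickle
p=pickle.load(open("scene0.pkl","rb"))[0]
im=cv2.imread("pics/g1.png")[:,:396]
B1=box(.014,.022,.135,.175)
for off in(-.05,.05):
    B=B1+[off,0,0]
    q=((proj(p,place(B,.6069,.238,TH))-[374,135]+.5)*3).round().astype(int)
    for i in range(8):
        for j in range(i):
            if bin(i^j).count("1")==1: cv2.line(im,tuple(map(int,q[i])),tuple(map(int,q[j])),(0,255,255),1)
cv2.imwrite("pics/g1o.png",cv2.resize(im,None,fx=2,fy=2))
```

```text
(no output)
```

View pics/g1o.png

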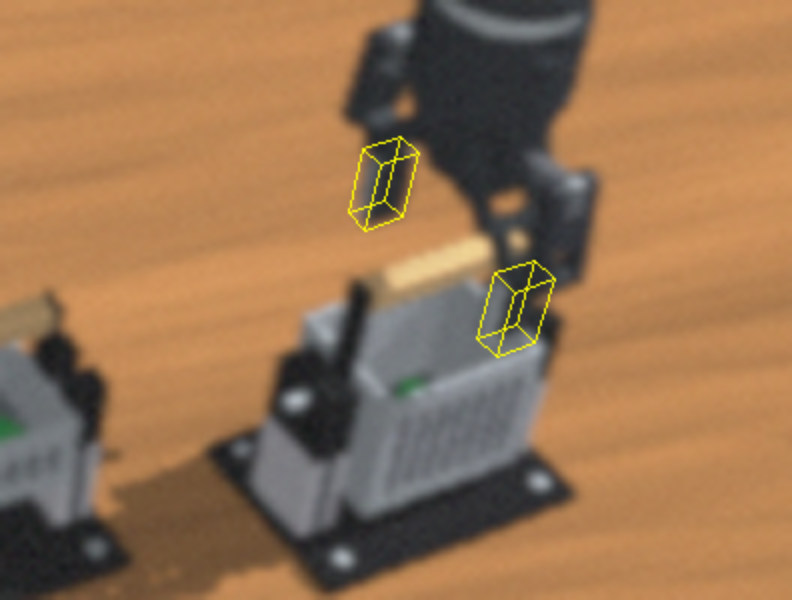

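Run:
```python
from cfg import *
from h import *
from cell import bot,viewer
p=viewer.snapshot("scene"); pickle.dump(p,open("s2.pkl","wb"))
p0=pickle.load(open("scene0.pkl","rb"))[0]; print(np.abs(p["extrinsics"]-p0["extrinsics"]).max())
s=bot.state(); Rm=Rn.from_rotvec(s["ee_rot"]).as_matrix(); print(Rm.round(3),s["position"],s["joint_positions"])
S=8; x0,y0,w,h=385,125,96,72
im=cv2.resize(p["color"][y0:y0+h,x0:x0+w,::-1],None,fx=S,fy=S,interpolation=2)
def ln(P,c):
    q=((proj(p,P)-[x0,y0]+.5)*S).round().astype(int)
    for a,b in zip(q[:-1],q[1:]): cv2.line(im,tuple(map(int,a)),tuple(map(int,b)),c,1)
t=s["position"]
ln([t,t-Rm[:,2]*.1],(0,0,255)); 
for k in(-1,1): ln([t+k*.0425*Rm[:,1]-.013*Rm[:,2],t+k*.0425*Rm[:,1]-.05*Rm[:,2]],(0,255,255)); ln([t+k*.057*Rm[:,1]-.013*Rm[:,2],t+k*.057*Rm[:,1]-.05*Rm[:,2]],(0,255,0))
B=place(box(.014,.088,.133,.147),*D,TH)
for i in range(8):
    for j in range(i):
        if bin(i^j).count("1")==1: ln([B[i],B[j]],(255,0,255))
cv2.imwrite("pics/g2.png",im)
```

```text
0.0
[[-0.171  0.985  0.001]
 [ 0.985  0.171  0.   ]
 [ 0.     0.001 -1.   ]] [0.60679568 0.23791321 0.12182589] [3.08865980e-01 5.02211518e-01 1.47750516e+00 6.08175237e-06
 1.16088528e+00 1.36834533e-01]
```

View pics/g2.png

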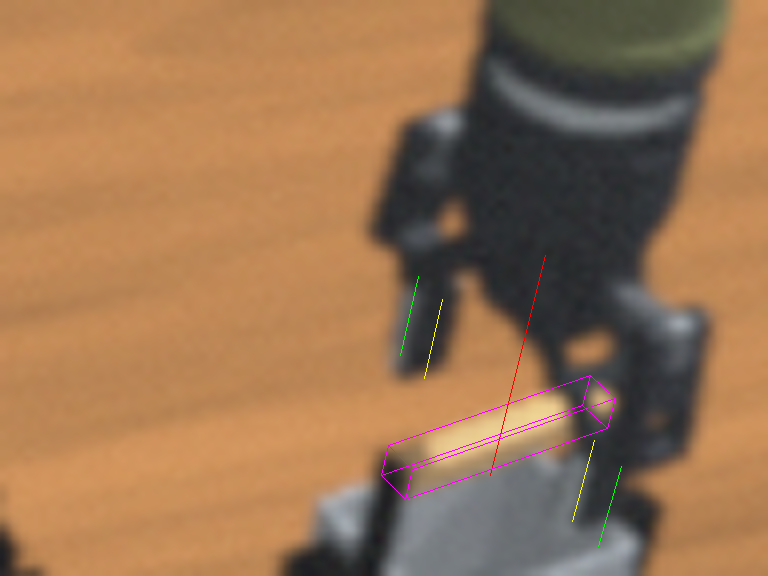

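The projected finger lines fall on the real pads, with the left tip near crop (410,370) and the right near (590,515). The bar box also matches, so the gripper is centred. I'll close and lift.

Run:
```python
from cfg import *
from cell import bot,hand,viewer
import cv2
f0=bot.state()["force"]
hand.close(45); s=bot.state(); print(s["time_s"],s["width"],s["force"]-f0)
print(bot.line_to([*D,.1213+.012],rate=.03,max_force=12)); s=bot.state(); print(s["position"],s["force"]-f0)
print(bot.line_to([*D,.1213+.03],rate=.03,max_force=12)); s=bot.state(); print(s["time_s"],s["position"],s["force"]-f0,s["moment"],s["width"])
ims=[]
for n,(u,v) in(("scene",(440,185)),("top",(196,165))):
    p=viewer.snapshot(n); ims.append(cv2.resize(p["color"][v-50:v+50,u-66:u+66,::-1],None,fx=3,fy=3,interpolation=2))
cv2.imwrite("pics/l1.png",np.hstack(ims))
```

```text
5.0 0.15482980863614618 [ 0.84342564  0.61608457 -0.61429288]
False
[0.60631802 0.23775915 0.13335006] [-0.12309058 -0.34559645 -3.65851251]
False
6.3 [0.60641402 0.23775512 0.15131042] [-0.65920574 -0.11868069 -4.02073337] [ 0.0113988   0.00504067 -0.00674903] 0.15442267366547588
```

View pics/l1.png

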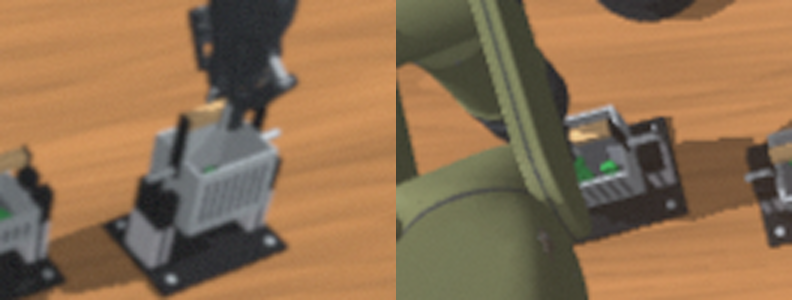

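The basket is lifted level and clear, weighing about 0.4 kg. I'll raise it and carry it high over to the tray.

Run:
```python
from cfg import *
from cell import bot,hand,viewer
import cv2
bot.line_to([*D,.36],rate=.1)
bot.line_to([*T,.36],rot(TT),rate=.15)
bot.line_to([*T,.17],rate=.1); bot.hold(.3)
s=bot.state(); print(s["time_s"],s["position"],s["force"],s["moment"],s["width"])
ims=[]
for n,(u,v) in(("scene",(290,200)),("top",(350,175))):
    p=viewer.snapshot(n); ims.append(cv2.resize(p["color"][v-66:v+66,u-66:u+66,::-1],None,fx=3,fy=3,interpolation=2))
cv2.imwrite("pics/t1.png",np.hstack(ims))
```

```text
14.45 [ 0.52086038 -0.25195294  0.17017512] [ 0.53382913 -0.10095867 -3.04982964] [ 0.02555302  0.02011675 -0.02475472] 0.15408101547758843
```

View pics/t1.png

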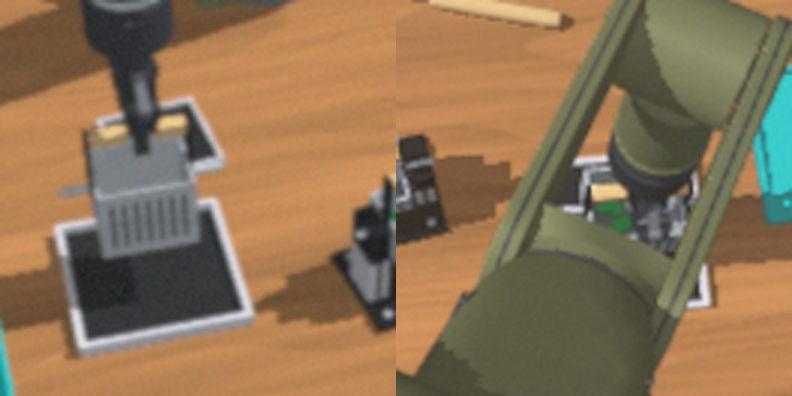

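Run:
```python
from cfg import *
from cell import bot,hand,viewer
bot.line_to([*T,.112],rate=.06); bot.hold(.2); f0=bot.state()["force"]
print(bot.line_to([*T,.096],rate=.015,max_force=2.5)); s=bot.state(); print(s["time_s"],s["position"],s["force"]-f0,s["moment"])
```

```text
True
16.5333 [ 0.52115694 -0.25188387  0.10280463] [2.44849938 0.27561821 6.98657324] [ 0.08416466 -0.09515353 -0.05371676]
```

Contact came at the expected height of 0.103 m. I'll release and retreat.

Run:
```python
from cfg import *
from cell import bot,hand,viewer
import cv2
hand.let_go(); p=bot.state()["position"]
bot.line_to([p[0],p[1],.25],rate=.08)
bot.move_to([.45,.25,.35],rot(.4)); bot.hold(.3)
s=bot.state(); print(s["time_s"],s["position"],s["force"],s["width"])
for n in("scene","top"):
    p=viewer.snapshot(n); cv2.imwrite(f"pics/e_{n}.png",p["color"][:,:,::-1])
a=cv2.imread("pics/e_scene.png")[130:300,200:480];b=cv2.imread("pics/e_top.png")[110:280,160:440]
cv2.imwrite("pics/e1.png",cv2.resize(np.vstack([a,b]),(490,595),interpolation=2))
```

```text
21.4 [0.45032279 0.24949683 0.34982541] [-0.87452741 -0.12915457 -0.97306269] 1.0027947474506875
```

View pics/e1.png

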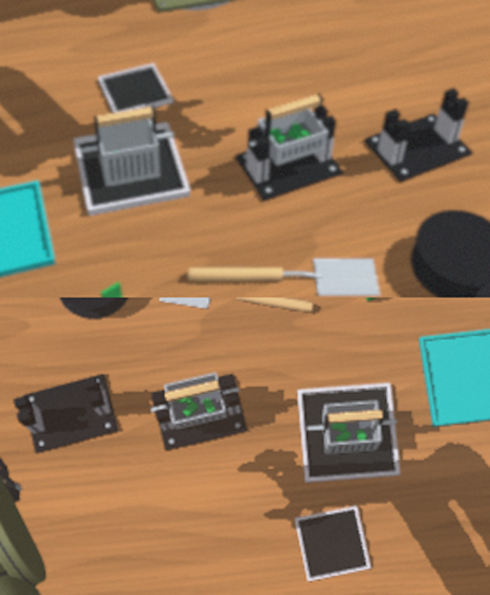

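The basket stands upright and centred in the larger aluminium tray, at crop (128,145) in the scene view and (352,428) in the top view. The shallow basket still hangs in its cradle, and the deep cradle is empty.

```bash
python3 -c "
from cell import bot
print(bot.hand_in())"
```

```text
the job is handed in; nothing more can be done
None
```

The deep basket is standing flat in the middle of the larger aluminium tray, and I handed the job in at about 21 s of the 48 s allowed; no verdict was reported.

- **Grasp and lift:** I gripped the bar at its middle with 45 N and lifted straight up. Side forces stayed under 1 N, so nothing caught, and the basket hung level at about 0.4 kg.
- **Carry and set-down:** I carried it high over the shallow basket and lowered it slowly. It touched down at the expected height with a force change of about 7 N; the line was set to stop at 2.5 N but overshot. I then let go and moved the arm away.
- **Last checks:** Both cameras show the basket upright and centred in the tray with the bar on top. The shallow basket still hangs in its forks, the deep cradle is empty, and the gripper is clear of everything.
- **Disagreements:** The network masks were a few pixels off, so I refined the poses by colour. After that the two cameras differed by about 4 mm on the bar's position; I used the value in between, and the overlay matched both views.

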